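Shut off the marked gas valve under the sliding cover

TASK

Shut off the gas to the surgical trainer: with the fingertips, push the loose cover of the white valve box along its guides all the way aside to the far stop, without lifting it off, and then push the uncovered valve handle that ends in a round disc clockwise until it is fully shut against its stop. Leave the other, straight valve handle as it is and do not disturb the things standing about; finish clear of everything.

Things in the scene. Friction and masses are not known exactly. Their poses are not given: they have to be found in the camera images.
- box: low white valve box fixed to the bench, 170 (its x) x 450 (y) x 66 mm high. Origin: centre of underside; y along its length, z up. -y half: closed deck, top 58 mm up. +y half: open recess (x -65 to 65, y 4 to 209 mm, floor 6 mm up) with two quarter-turn valves. The cover slides on ledges 58 mm up along both long sides, between edge lips and end stops 66 mm high
- cover: loose grey-painted plate 150 (x) x 216 (y) x 5 mm, 0.3 to 0.6 kg, on the box's ledges; slides along the box's y. Origin: centre of underside, 58 mm above bench; axes as the box's. A raised rib (80 mm along x, 12 mm thick in y) crosses its middle, top 83 mm above bench. Starts over the recess, origin near y = +100 mm of the box; fully aside at the stop over the deck it is at y = -109 mm
- disc_handle_pivot (a point): turning axis (vertical) of the marked valve, whose handle ends in a round disc; the point is at mid-height of the handle, 42 mm above the bench. Site axes as the box's. It sits at about y = 62 or y = 146 mm of the box, which of the two varies
- disc_handle_end (a point): centre of the 24 mm round disc at the end of the marked handle, 43 mm from the axis. Steel bar 10 mm wide with the disc, both 12 mm thick (36 to 48 mm above the bench), reaching 55 mm from the axis. Below it a 14 mm pipe runs along the box's x, top 25 mm above the bench; the brass body under the axis (40 mm along x, 26 mm wide) reaches 31 mm
- disc_handle (a joint): angle of the marked handle (rad): 0 = fully open, pointing along the box's -x (towards the robot, along the pipe); grows clockwise seen from above; 1.571 = shut against its stop, pointing along the box's +y. It stays where it is left; about 3 N at the disc turns it
- bar_handle_pivot (a point): turning axis of the other valve, at the other of the two places, 42 mm above the bench
- bar_handle_end (a point): point in the straight handle of the other valve, 43 mm from its axis; a plain steel bar 10 mm wide and 12 mm thick without a disc, reaching 55 mm, at the same height as the marked one; it also stands about open
- trocar: bystander: white plastic port standing on its head: 42 mm wide, 85 mm tall. Origin at its underside
- jar: bystander: small closed jar, 48 mm wide, 65 mm tall. Origin at its underside
- collar: bystander: flat grey plastic ring, 60 mm wide, 22 mm high. Origin at its underside
- gallipot: bystander: small steel bowl, 90 mm wide, 45 mm high. Origin at its underside
- cup: bystander: grey plastic cup, 72 mm wide, 90 mm tall. Origin at its underside
- wrench: bystander: steel wrench, 150 mm long, lying flat. Origin at its underside
- grasper: bystander: black-handled long instrument, about 270 mm long, lying flat. Origin at its underside

How it is judged:
On the way, in this order (a step that is already met when the one before it is completed fails the run):
1. the cover lies fully aside over the deck, the marked handle not yet shut (y of cover in the frame of box below -0.094 m and value of joint disc_handle below 0.9 rad), for 0.2 s.
2. the disc handle is shut (value of joint disc_handle above 1.47 rad), for 0.2 s.
At the end, for the whole second after the job is handed in: the cover lies flat in its guides within 15 mm of the far stop and at rest, the disc handle is within 0.1 rad of its shut stop, and the straight handle is where it was (within 12 mm at its end) (y of cover in the frame of box below -0.094 m and z of cover in the frame of box below 0.064 m and angle between cover's own z axis and vertical below 0.06 rad and value of joint disc_handle above 1.47 rad and linear speed of cover below 0.02 m/s and distance of bar_handle_end from where it was at the start of the episode below 0.012 m); the robot touches nothing.
It fails at once if the cover is lifted or tipped out of its guides (z of cover in the frame of box above 0.072 m or angle between cover's own z axis and vertical above 0.12 rad).
It fails at once if the straight handle is turned (over 12 mm at its end) (distance of bar_handle_end from where it was at the start of the episode above 0.012 m).
It fails at once if a bystander is disturbed (over 25 mm) or picked up (distance of any of trocar, jar, collar, gallipot, cup, wrench, grasper from where it was at the start of the episode above 0.025 m).
It also fails if it takes over 51 s, if anything falls off the work surface, if the arm or the gripper's body presses on something with over 40 N, if the wrist force passes 120 N, or if a joint passes its speed limit or range.

ROBOT

A 6-joint arm with a two-finger parallel gripper is mounted at the origin on the work surface. World frame = base frame: x ahead of the robot, y to its left, z up, the work surface at z = 0. Lengths are in m, angles in rad, forces in N, time in s.
With the tool pointing down it reaches from about 0.425 to 0.95 m from the base axis. Payload 3.5 kg.
Tool frame: the origin (TCP) lies on the centre line of the jaws, within the pads' length; the fingertips stand 14 mm ahead of it and the grasp point (between the pads) lies 5 mm behind it (ctrl.finger_overhang is the distance from the TCP to the fingertips, in m); z points along the fingers, y is the line along which they close (so a half turn about z gives the same grasp; the last joint's range is limited). The gripper opens to 85 mm and grips with 20 to 120 N. Pads are 22 mm wide; open, the fingers measure 114 mm over their backs; the gripper's body (76 mm by 85 mm) begins 54 mm behind the grasp point. The pads swing forward as they close: fully open they stand 13 mm farther back than shut.
Start: joints at [1.003, 0.286, 1.577, -0, 1.279, -0.15], TCP at [0.274, 0.617, 0.245] pointing down, gripper open.
Joint ranges: [-2.77, 2.77], [-0.9, 2.22], [0.21, 2.48], [-1.53, 4.67], [0.24, 2.81], [-2.84, 2.84]. Speed limits (rad/s): [2.79, 2.79, 3.14, 3.14, 3.14, 3.14].

INTERFACE

Orientations are given as a unit quaternion [x, y, z, w].
In Python, from plant import ctrl gives the robot as it stands.
- The arm moves only by the tool send_rows, never from a script. Its argument "moves" is text: rows parted by semicolons, each of 7 numbers parted by spaces: the turn, a rotation vector about the tool's x, y, z in units of 360 degrees (1.0 is 360 degrees), then the shift along the tool's x, y, z in units of 20 cm (1.0 is 20 cm), then the gripper's target within -1 to 1 (fully open at 1, half-way at 0, shut at -1). A call has 1 to 12 rows; each row is the pose to reach, as a shift and turn from the pose commanded when the call began, along the tool's axes at that moment, turning the shorter way round; what a row does not reach only later rows make up. A row lasts 1/8 s, in which the tool goes at most 62.5 mm and 10.7 degrees, less where a joint would pass 70% of its speed; a pose out of reach is approached as far as the arm can. A call with a number of a shift or a turn outside -1 to 1 is refused whole. A call with a gripper value outside its range is refused whole. The fingers move at their own pace and stop on an object; "newtons" is the grip in N (left out, the last holds). Time passes only in rows, so rows that repeat a pose let the fingers close. It gives the time, the measured TCP pose, the force, the opening and the grip force at its end, in the units of the state.
- ctrl.get_state(): the state, without advancing time (a new reading comes with each control period).
- ctrl.read_camera(name): name is "scene" or "side" or "wrist"; returns a dict with "image" (420x560x3 uint8, red, green, blue), "fovy" (degrees; the focal length in pixels is half the picture's height over the tangent of half this angle, whatever the lens; pixels are square), "cx", "cy" (the principal point, pixels), "distortion" ([k1, k2, p1, p2, k3] as OpenCV has them; the pictures are not rectified), "extrinsics" (4x4, takes a point from camera to world coordinates). Camera axes: x right, y up, looking along -z (the intrinsics and any distortion apply to the point x, -y, -z); pixel columns grow to the right and rows downward; lengths in m; the calibration is good to about 2 mm. A picture is of the moment at which its call begins. There is no depth.
- ctrl.sign_off(): hands the job in; it is judged then, once.
The state is a dict: "time": time; "qpos": joint angles; "dq": joint speeds; "joint_efforts": joint torques, N m; "eef_pos": TCP position; "tcp_rot": TCP orientation; "contact_force": force on the tool from outside, world axes, zero at the start; "wrist_torque": the same for the moment, N m; "opening": opening from 0.0 (shut) to 1.0 (fully open); "finger_force": force on a finger pad.
Only numpy, scipy, OpenCV 4.12 (cv2) and the standard library are available. Lean on these libraries where they do the work, as an engineer would, in place of code of your own. Each camera call takes 0.05 s, during which the arm holds its last target. There are 200 camera calls.

## Working session

There is one attempt and no reset: what is moved stays moved. The work goes in short steps, Python scripts to look and compute and a tool call to move; the robot and the scene stay as the last step left them, time stands still between calls to the robot, and variables do not carry over. Pictures are saved under pics/ and viewed, at most 10 in all, crops included, and the job is handed in when it is done.

Besides the shell and the picture viewer there is one more tool, called after "Emit:" in YAML: its name, and indented under it one key for each argument. send_rows: Moves the arm, as the interface text tells. Its arguments: {"type":"object","properties":{"moves":{"type":"string"},"newtons":{"type":"number"}},"required":["moves"]}

```bash
mkdir -p pics
cat > h.py <<'E'
import numpy as np, cv2
from plant import ctrl
def K(c):
    f=c["image"].shape[0]/2/np.tan(np.radians(c["fovy"])/2)
    return np.array([[f,0,c["cx"]],[0,f,c["cy"]],[0,0,1]])
def ray(c,uv):
    p=cv2.undistortPoints(np.array([[uv]],float),K(c),np.array(c["distortion"],float))[0,0]
    E=np.array(c["extrinsics"]); return E[:3,3],E[:3,:3]@np.array([p[0],-p[1],-1])
def at(c,uv,z):
    o,d=ray(c,uv); return (o+d*(z-o[2])/d[2]).round(4)
def proj(c,P):
    E=np.array(c["extrinsics"]); q=(np.atleast_2d(P)-E[:3,3])@E[:3,:3]; q=q*[1,-1,-1]
    return cv2.projectPoints(q,np.zeros(3),np.zeros(3),K(c),np.array(c["distortion"],float))[0][:,0]
E
python3 - <<'E'
from h import *
import pickle
for n in ["scene","side","wrist"]:
    c=ctrl.read_camera(n); pickle.dump(c,open(n+"0.pkl","wb"))
    cv2.imwrite(f"pics/{n}0.png",cv2.resize(c["image"][:,:,::-1],(784,588),interpolation=cv2.INTER_CUBIC))
    print(n,c["fovy"],c["cx"],c["cy"],np.round(c["extrinsics"],3).tolist())
print(ctrl.get_state())
E
```

```text
scene 53.7192969760618 286.15938015897115 207.58735757016362 [[0.862, -0.428, 0.271, 0.845], [0.506, 0.733, -0.455, -0.409], [-0.003, 0.529, 0.848, 0.898], [0.0, 0.0, 0.0, 1.0]]
side 56.338029321395375 288.84267703881005 211.68579360930394 [[0.905, 0.337, -0.259, 0.297], [-0.425, 0.701, -0.573, -0.535], [-0.012, 0.628, 0.778, 0.819], [0.0, 0.0, 0.0, 1.0]]
wrist 71.99392022780849 276.6329732978466 215.45780121976682 [[0.407, -0.868, -0.286, 0.2], [0.914, 0.386, 0.13, 0.65], [-0.002, -0.314, 0.949, 0.373], [0.0, 0.0, 0.0, 1.0]]
{'time': 0.15, 'qpos': array([ 1.00300690e+00,  2.87008471e-01,  1.57786795e+00,  2.15189030e-05,
        1.27860667e+00, -1.49981190e-01]), 'dq': array([ 0.00084562, -0.00363741, -0.00607651,  0.00126614, -0.00114744,
        0.00062945]), 'joint_efforts': array([ 1.88753884e-04, -4.06597281e+01, -2.93142772e+01, -1.52231964e-04,
        3.89955821e-03, -1.23805495e-05]), 'eef_pos': array([0.27357327, 0.61653208, 0.24421929]), 'tcp_rot': array([ 2.07390916e-01,  9.78257693e-01, -8.81376457e-04, -3.41632816e-04]), 'contact_force': array([-0.16423825,  0.33937862, -0.09940097]), 'wrist_torque': array([ 0.01951671, -0.03150734, -0.00084879]), 'finger_force': 0.0, 'opening': 0.9983682783857113}
```

View pics/scene0.png

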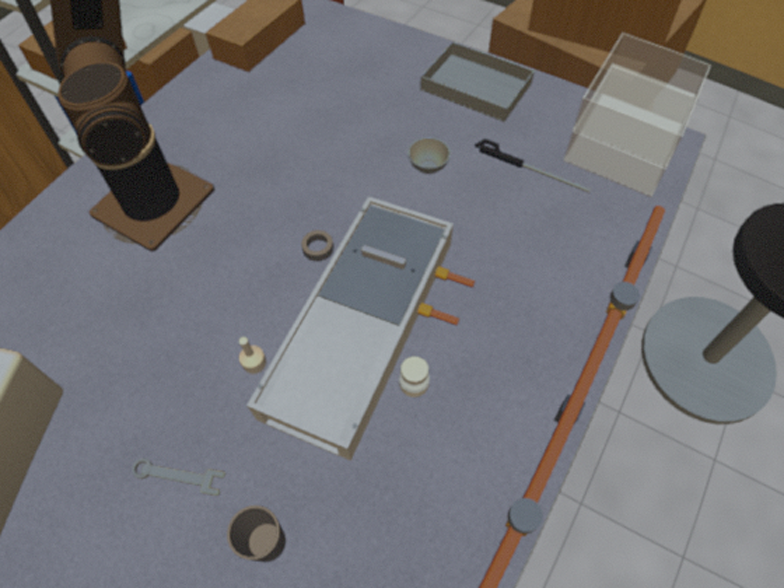

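View pics/side0.png

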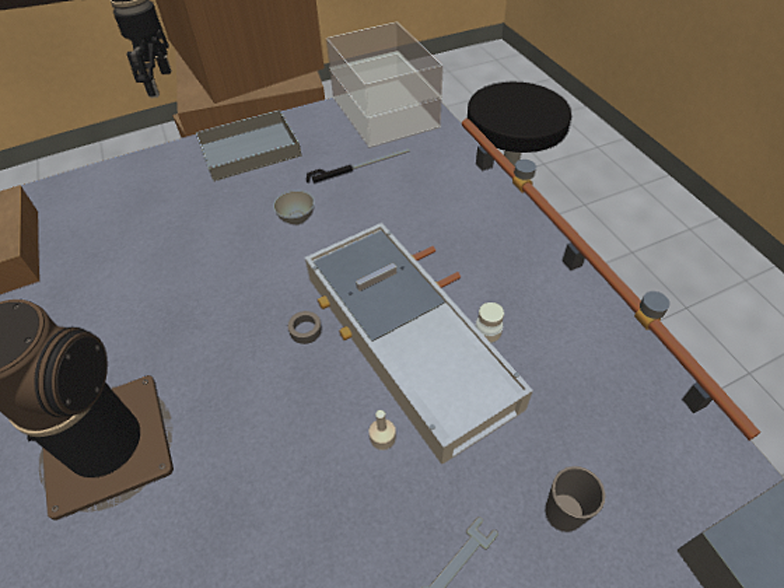

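The scene picture shows the box with its cover over the far half: top corners at about (370,200), (452,225), (254,407) and (350,447), rib from (362,250) to (406,263). The side picture shows the same corners at (383,226), (306,260), (445,450) and (530,390), rib from (358,284) to (395,267). The collar, trocar and jar stand close to the box.

Run:
```python
from h import *
import pickle
S=pickle.load(open("scene0.pkl","rb"));D=pickle.load(open("side0.pkl","rb"))
f=lambda c,u,v,z: at(c,(u/1.4,v/1.4),z)
for n,s,d,z in [("+yA",(370,200),(383,226),.066),("+yB",(452,225),(306,260),.066),("-yA",(254,405),(445,450),.066),("-yB",(350,447),(530,390),.066),
 ("ribA",(362,250),(358,282),.083),("ribB",(406,263),(396,266),.083),("collar",(317,244),(305,326),.02),("trocar",(245,342),(381,413),.085),("jar",(415,369),(491,311),.065),("cup",(256,530),(577,490),.09),("gall",(429,152),(294,205),.045)]:
    print(n,f(S,*s,z),f(D,*d,z))
```

```text
+yA [0.4289 0.181  0.066 ] [0.5853 0.1989 0.066 ]
+yB [0.5896 0.2057 0.066 ] [0.4187 0.1784 0.066 ]
-yA [ 0.4913 -0.2524  0.066 ] [ 0.4793 -0.2643  0.066 ]
-yB [ 0.6524 -0.2319  0.066 ] [ 0.644  -0.2345  0.066 ]
ribA [0.4858 0.0657 0.083 ] [0.482  0.0717 0.083 ]
ribB [0.5653 0.0805 0.083 ] [0.5582 0.0771 0.083 ]
collar [0.377  0.0715 0.02  ] [0.3724 0.0686 0.02  ]
trocar [ 0.4224 -0.1796  0.085 ] [ 0.4165 -0.1796  0.085 ]
jar [ 0.6722 -0.0755  0.065 ] [ 0.669  -0.0742  0.065 ]
cup [ 0.6118 -0.3983  0.09  ] [ 0.6065 -0.401   0.09  ]
gall [0.454  0.3666 0.045 ] [0.4497 0.3605 0.045 ]
```

Emit:
send_rows:
  moves: "0 0 0 -1 -0.9 0 -1;0 0 0 -1 -0.9 0 -1;0 0 0 -1 -0.9 0 -1;0 0 0 -1 -0.9 0 -1;0 0 0 -1 -0.9 0 -1;0 0 0 -1 -0.9 0 -1"

```text
time: 0.9
eef_pos: [0.384, 0.3707, 0.2453]
tcp_rot: [0.209, 0.978, 0.0, -0.0]
contact_force: [0.3, -0.1, -0.2]
opening: 0.002
finger_force: 0.0
```

Emit:
send_rows:
  moves: "0 0 0.161 -1 -0.9 0.1 -1;0 0 0.161 -1 -0.9 0.1 -1;0 0 0.161 -1 -0.9 0.1 -1;0 0 0.161 -1 -0.9 0.1 -1;0 0 0.161 -1 -0.9 0.1 -1;0 0 0.161 -1 -0.9 0.1 -1;0 0 0.161 -1 -0.9 0.1 -1"

```text
time: 1.78
eef_pos: [0.4936, 0.1268, 0.2251]
tcp_rot: [0.655, 0.756, 0.0, -0.0]
contact_force: [0.4, -0.7, -0.4]
opening: -0.002
finger_force: 0.0
```

```bash
cat >> h.py <<'E'
from scipy.spatial.transform import Rotation as R
C=np.array([.536,-.0275]); W=np.radians(8.1); X=np.array([np.cos(W),np.sin(W)]); Y=np.array([-X[1],X[0]])
def w(x,y,z): return np.r_[C+x*X+y*Y,z]
def b(p): d=np.array(p)[:2]-C; return np.r_[d@X,d@Y,p[2]].round(4)
def go(x,y,z):
    s=ctrl.get_state(); T=R.from_quat(s["tcp_rot"])
    print("box",b(s["eef_pos"]),"shift",(T.inv().apply(w(x,y,z)-s["eef_pos"])/.2).round(3),"F",s["contact_force"].round(1),"t",round(s["time"],2))
    yt=T.apply([0,1,0]); print("y axis deg",np.degrees(np.arctan2(yt[1],yt[0])).round(2),"overhang",ctrl.finger_overhang,"q",s["qpos"].round(2))
E
python3 - <<'E'
from h import *
go(.001,.14,.2); go(.001,.14,.085)
c=ctrl.read_camera("wrist"); cv2.imwrite("pics/w1.png",cv2.resize(c["image"][:,:,::-1],(784,588)))
print(proj(c,[w(0,.102,.083),w(.04,.108,.083),w(-.04,.108,.083)])*1.4)
E
```

```text
box [-0.0202  0.1588  0.2251] shift [-0.094  0.106  0.126] F [ 0.4 -0.7 -0.4] t 1.77
y axis deg 8.23 overhang 0.014 q [ 0.05 -0.06  2.    0.    1.21 -0.09]
box [-0.0202  0.1588  0.2251] shift [-0.095  0.106  0.701] F [ 0.4 -0.7 -0.4] t 1.77
y axis deg 8.23 overhang 0.014 q [ 0.05 -0.06  2.    0.    1.21 -0.09]
[[413.7911688  363.3746338 ]
 [468.07064363 356.04347402]
 [359.75709126 355.98701894]]
```

View pics/w1.png

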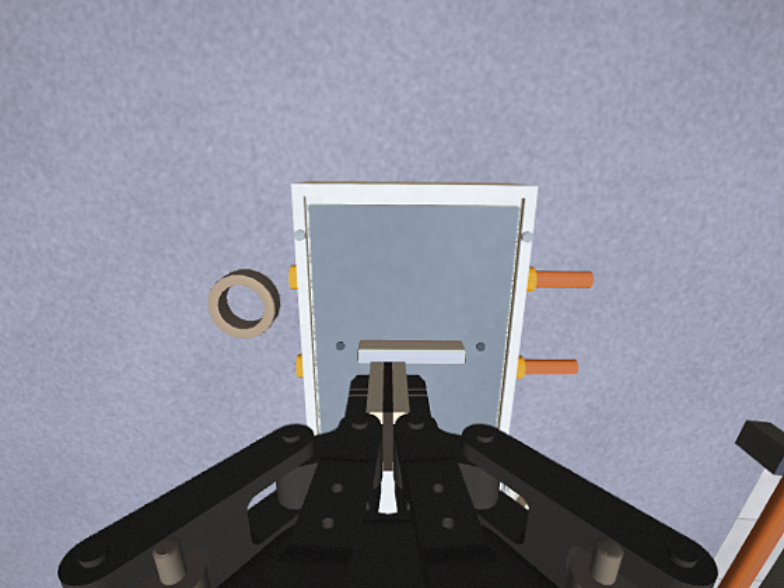

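The wrist picture shows the rib at columns 358–465, rows 341–363, within about 5 mm of the prediction, so there is clearance on its +y side.

Emit:
send_rows:
  moves: "0 0 0 -0.08 0.1 0.3 -1;0 0 0 -0.08 0.1 0.5 -1;0 0 0 -0.08 0.1 0.7 -1;0 0 0 -0.08 0.1 0.7 -1;0 0 0 -0.08 0.1 0.7 -1"

```text
time: 2.45
eef_pos: [0.5165, 0.1133, 0.0869]
tcp_rot: [0.655, 0.756, 0.001, 0.001]
contact_force: [0.6, -0.6, -0.2]
opening: -0.005
finger_force: 0.0
```

Run:
```python
from h import *
go(.0,.12,.085);go(0,-.08,.085)
```

```text
box [0.0005 0.1422 0.0869] shift [-0.111 -0.003  0.009] F [ 0.6 -0.6 -0.2] t 2.45
y axis deg 8.19 overhang 0.014 q [ 0.02  0.16  2.05  0.    0.93 -0.12]
box [0.0005 0.1422 0.0869] shift [-1.111 -0.005  0.01 ] F [ 0.6 -0.6 -0.2] t 2.45
y axis deg 8.19 overhang 0.014 q [ 0.02  0.16  2.05  0.    0.93 -0.12]
```

Emit:
send_rows:
  moves: "0 0 0 -0.05 0 0.015 -1;0 0 0 -0.1 0 0.015 -1;0 0 0 -0.15 0 0.015 -1;0 0 0 -0.2 0 0.015 -1;0 0 0 -0.25 0 0.015 -1;0 0 0 -0.3 0 0.015 -1;0 0 0 -0.35 0 0.015 -1;0 0 0 -0.4 0 0.015 -1;0 0 0 -0.45 0 0.015 -1;0 0 0 -0.5 0 0.015 -1;0 0 0 -0.55 0 0.015 -1;0 0 0 -0.6 0 0.015 -1"

```text
time: 3.95
eef_pos: [0.5321, -0.0068, 0.0822]
tcp_rot: [0.655, 0.755, -0.0, -0.0]
contact_force: [-0.9, 5.5, 3.6]
opening: 0.002
finger_force: 2.5
```

Run:
```python
from h import *
go(0,-.09,.084)
c=ctrl.read_camera("scene"); cv2.imwrite("pics/s1.png",cv2.resize(c["image"][90:340,140:390,::-1],(600,600),interpolation=cv2.INTER_CUBIC))
```

```text
box [-0.0009  0.021   0.0822] shift [-0.555  0.005 -0.009] F [-0.9  5.5  3.6] t 3.95
y axis deg 8.1 overhang 0.014 q [-0.2   0.17  2.04  0.    0.93 -0.34]
```

View pics/s1.png

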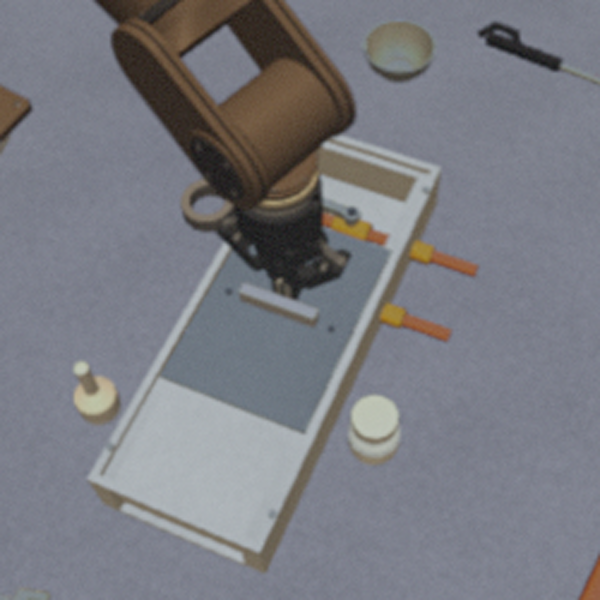

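The picture shows the cover sliding straight in its guides, with the rib at (240–318, 285–320) of the crop, about half way. I'll continue to the stop.

Emit:
send_rows:
  moves: "0 0 0 -0.05 0 0 -1;0 0 0 -0.1 0 0 -1;0 0 0 -0.15 0 0 -1;0 0 0 -0.2 0 0 -1;0 0 0 -0.25 0 0 -1;0 0 0 -0.3 0 0 -1;0 0 0 -0.35 0 0 -1;0 0 0 -0.4 0 0 -1;0 0 0 -0.44 0 0 -1;0 0 0 -0.48 0 0 -1;0 0 0 -0.5 0 0 -1;0 0 0 -0.52 0 0 -1"

```text
time: 5.5
eef_pos: [0.5469, -0.1093, 0.0823]
tcp_rot: [0.655, 0.755, -0.0, -0.0]
contact_force: [0.4, 2.0, -0.4]
opening: -0.001
finger_force: 0.6
```

Emit:
send_rows:
  moves: "0 0 0 -0.01 0 0 -1;0 0 0 -0.02 0 0 -1;0 0 0 -0.025 0 0 -1;0 0 0 -0.025 0 0 -1"

```text
time: 6.0
eef_pos: [0.5477, -0.1142, 0.0824]
tcp_rot: [0.655, 0.755, -0.0, 0.0]
contact_force: [-0.6, 1.2, -0.6]
opening: 0.006
finger_force: 0.5
```

Run:
```python
from h import *
go(0,-.09,.084)
```

```text
box [-0.0006 -0.0875  0.0824] shift [-0.013  0.003 -0.008] F [-0.6  1.2 -0.6] t 6.0
y axis deg 8.11 overhang 0.014 q [-0.39  0.23  1.97 -0.    0.94 -0.53]
```

Emit:
send_rows:
  moves: "0 0 0 -0.01 0 0 -1;0 0 0 -0.02 0 0 -1;0 0 0 -0.03 0 0 -1;0 0 0 -0.03 0 0 -1"

```text
time: 6.5
eef_pos: [0.5481, -0.1147, 0.0825]
tcp_rot: [0.656, 0.755, 0.004, -0.005]
contact_force: [0.2, 18.2, 5.7]
opening: -0.0
finger_force: 9.0
```

Emit:
send_rows:
  moves: "0 0 0 -0.01 0 0 -1;0 0 0 -0.02 0 0 -1;0 0 0 -0.02 0 0 -1"

```text
time: 6.88
eef_pos: [0.5482, -0.1148, 0.0825]
tcp_rot: [0.657, 0.754, 0.006, -0.008]
contact_force: [-0.8, 28.6, 10.2]
opening: -0.003
finger_force: 14.7
```

Run:
```python
from h import *
go(0,-.09,.084)
```

```text
box [-0.0003 -0.0882  0.0825] shift [-0.009  0.001 -0.008] F [-0.8 28.6 10.2] t 6.88
y axis deg 7.89 overhang 0.014 q [-0.39  0.23  1.97  0.02  0.95 -0.54]
```

The cover is at the stop: the force rose to 29 N with no further motion. Back off and look into the recess.

Emit:
send_rows:
  moves: "0 0 0 0.05 0 0 -1;0 0 0 0.1 0 0 -1;0 0 0 0.15 0 -0.15 -1;0 0 0 0.3 0 -0.4 -1;0 0 0 0.5 0 -0.5 -1;0 0 0 0.5 0 -0.5 -1;0 0 0 0.5 0 -0.5 -1"

```text
time: 7.75
eef_pos: [0.5349, -0.0256, 0.1819]
tcp_rot: [0.655, 0.755, -0.0, 0.0]
contact_force: [-0.7, -0.3, -0.2]
opening: 0.002
finger_force: 0.0
```

Run:
```python
from h import *
import pickle
go(0,0,.2)
c=ctrl.read_camera("wrist"); pickle.dump(c,open("w2.pkl","wb"));cv2.imwrite("pics/w2.png",cv2.resize(c["image"][:,:,::-1],(784,588)))
```

```text
box [-0.0009  0.002   0.1819] shift [-0.01   0.004 -0.09 ] F [-0.7 -0.3 -0.2] t 7.75
y axis deg 8.1 overhang 0.014 q [-0.24  0.04  1.98 -0.    1.12 -0.38]
```

View pics/w2.png

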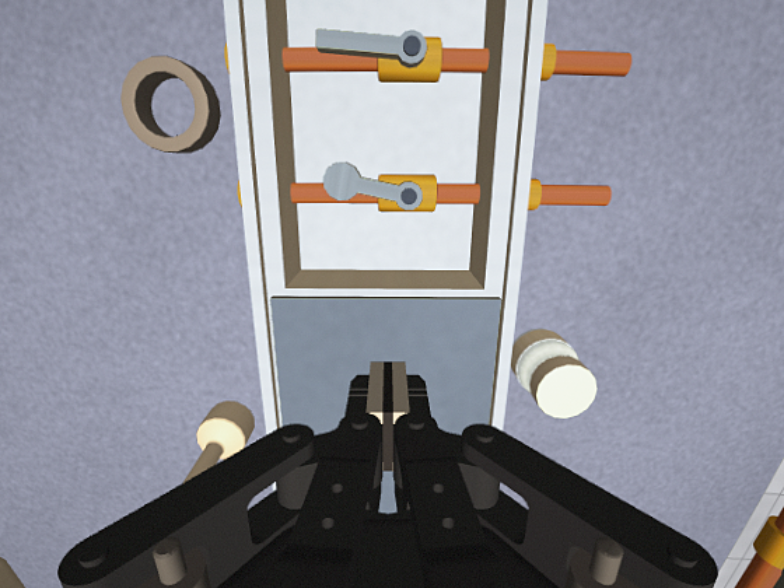

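The disc handle is the nearer one: disc centre at (342,181), pivot at (409,196). The straight bar is at (316–412, 40–47).

Run:
```python
from h import *
import pickle
c=pickle.load(open("w2.pkl","rb"))
for n,u,v in [("pivot",409,196),("disc",342,181),("barp",412,47),("barend",318,40)]: print(n,b(at(c,(u/1.4,v/1.4),.048)))
for n,u,v in [("recess-y edge L",285,289),("R",485,289)]: print(n,b(at(c,(u/1.4,v/1.4),.058)))
go(-.05,.03,.15)
```

```text
pivot [0.0134 0.0662 0.048 ]
disc [-0.0286  0.0754  0.048 ]
barp [0.014  0.1498 0.048 ]
barend [-0.0397  0.1536  0.048 ]
recess-y edge L [-0.067   0.0081  0.058 ]
R [0.0634 0.008  0.058 ]
box [-0.0011  0.0018  0.1814] shift [ 0.141 -0.244  0.157] F [ 0.6 -0.2 -0.2] t 7.8
y axis deg 8.06 overhang 0.014 q [-0.24  0.04  1.98 -0.    1.12 -0.38]
```

Emit:
send_rows:
  moves: "0 0 0 0.19 -0.145 0.1 -1;0 0 0 0.19 -0.145 0.45 -1;0 0 0 0.19 -0.145 0.45 -1;0 0 0 0.19 -0.145 0.45 -1"

```text
time: 8.3
eef_pos: [0.5012, 0.0077, 0.0921]
tcp_rot: [0.656, 0.755, -0.0, -0.001]
contact_force: [0.6, 0.3, 0.2]
opening: 0.001
finger_force: 0.0
```

Run:
```python
from h import *
go(-.03,.04,.051)
c=ctrl.read_camera("wrist"); cv2.imwrite("pics/w3.png",cv2.resize(c["image"][:,:,::-1],(784,588)))
```

```text
box [-0.0295  0.0398  0.0921] shift [ 0.001 -0.002  0.206] F [0.6 0.3 0.2] t 8.3
y axis deg 8.03 overhang 0.014 q [-0.19  0.09  2.11 -0.    0.94 -0.33]
```

View pics/w3.png

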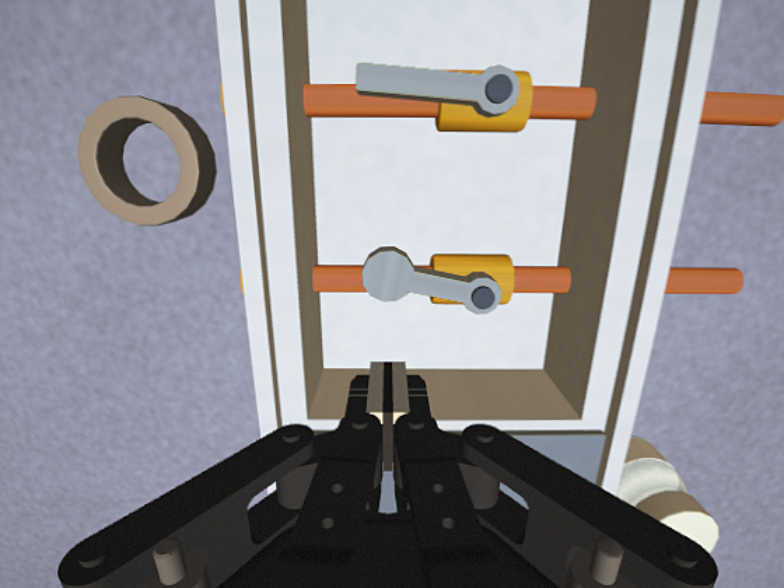

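The disc (388,273) lies straight ahead of the fingertips (388,370), with a free gap between. Descend, then push along the arc.

Emit:
send_rows:
  moves: "0 0 0 0 0 0.1 -1;0 0 0 0 0 0.2 -1;0 0 0 0 0 0.205 -1;0 0 0 0 0 0.205 -1"

```text
time: 8.85
eef_pos: [0.5026, 0.008, 0.0532]
tcp_rot: [0.656, 0.755, 0.001, 0.001]
contact_force: [0.4, -0.4, 0.1]
opening: -0.0
finger_force: 0.0
```

Emit:
send_rows:
  moves: "0 0 0 0.05 -0.005 0 -1;0 0 0 0.1 -0.005 0 -1;0 0 0 0.15 -0.01 0 -1;0 0 0 0.2 -0.01 0 -1;0 0 0 0.23 0 0 -1;0 0 0 0.25 0.015 0 -1;0 0 0 0.27 0.03 0 -1;0 0 0 0.29 0.045 0 -1;0 0 0 0.3 0.06 0 -1;0 0 0 0.31 0.08 0 -1;0 0 0 0.31 0.08 0 -1"

```text
time: 10.22
eef_pos: [0.5079, 0.0726, 0.051]
tcp_rot: [0.655, 0.755, 0.0, -0.001]
contact_force: [-1.7, -1.6, 1.1]
opening: -0.003
finger_force: 0.9
```

Run:
```python
from h import *
go(-.007,.103,.051)
c=ctrl.read_camera("wrist"); cv2.imwrite("pics/w4.png",cv2.resize(c["image"][:,:,::-1],(784,588)))
```

```text
box [-0.0137  0.1031  0.051 ] shift [-0.     0.034  0.   ] F [-1.7 -1.6  1.1] t 10.22
y axis deg 8.1 overhang 0.014 q [-0.06  0.19  2.09  0.    0.86 -0.2 ]
```

View pics/w4.png

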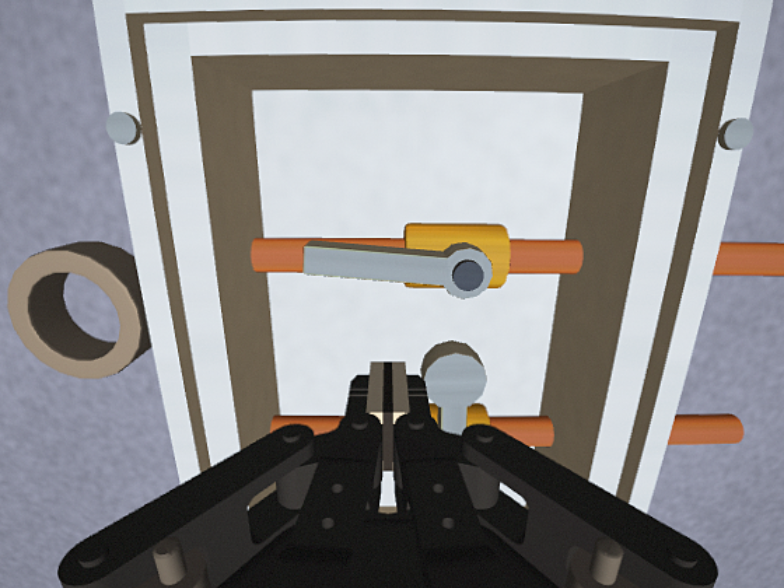

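The handle is now nearly straight along +y (disc at (455,375), bar end unmoved). Push in small steps to the stop.

Emit:
send_rows:
  moves: "0 0 0 0 0.01 0 -1;0 0 0 0 0.02 0 -1;0 0 0 0 0.02 0 -1"

```text
time: 10.65
eef_pos: [0.5101, 0.0731, 0.0508]
tcp_rot: [0.655, 0.755, -0.002, -0.002]
contact_force: [-7.3, -1.3, 4.7]
opening: 0.0
finger_force: 4.0
```

Emit:
send_rows:
  moves: "0 0 0 0 0.01 0 -1;0 0 0 0 0.02 0 -1;0 0 0 0 0.02 0 -1"

```text
time: 11.02
eef_pos: [0.5109, 0.0734, 0.0504]
tcp_rot: [0.655, 0.756, -0.005, -0.006]
contact_force: [-15.5, -2.8, 13.0]
opening: -0.0
finger_force: 9.7
```

Emit:
send_rows:
  moves: "0 0 0 0 0.01 0 -1;0 0 0 0 0.01 0 -1;0 0 0 0 0.01 0 -1"

```text
time: 11.4
eef_pos: [0.5112, 0.0735, 0.0503]
tcp_rot: [0.655, 0.756, -0.007, -0.007]
contact_force: [-20.7, -3.3, 16.6]
opening: 0.0
finger_force: 12.6
```

Emit:
send_rows:
  moves: "0 0 0 0 -0.05 0 -1;0 0 0 0 -0.12 0 -1;0 0 0 0 -0.12 0 -1;0 0 0 0 -0.12 -0.2 -1;0 0 0 0 -0.12 -0.5 -1;0 0 0 -0.3 -0.05 -0.7 -1;0 0 0 -0.3 -0.05 -0.7 -1;0 0 0 -0.3 -0.05 -0.7 -1"

```text
time: 12.4
eef_pos: [0.5168, 0.0124, 0.1913]
tcp_rot: [0.656, 0.755, 0.0, 0.0]
contact_force: [-0.3, 0.6, -0.2]
opening: -0.0
finger_force: 0.0
```

Run:
```python
from h import *
go(0,0,.2)
c=ctrl.read_camera("wrist"); cv2.imwrite("pics/w5.png",cv2.resize(c["image"][:,:,::-1],(784,588)))
```

```text
box [-0.0134  0.0422  0.1913] shift [-0.211  0.067 -0.044] F [-0.3  0.6 -0.2] t 12.4
y axis deg 8.01 overhang 0.014 q [-0.17 -0.01  2.01  0.    1.14 -0.31]
```

View pics/w5.png

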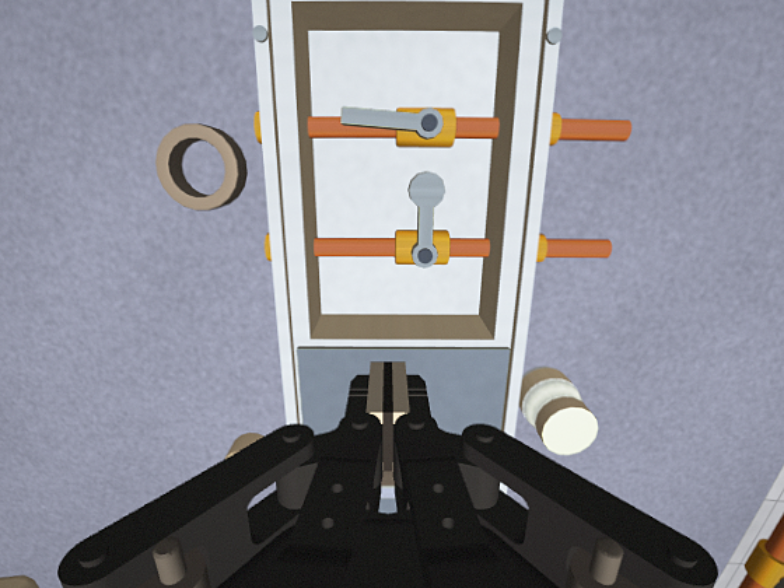

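The handle points along the box's +y (pivot (425,256), disc (427,189)), the straight bar is unmoved, the cover is aside and the arm is clear.

```bash
python3 -c "
from plant import ctrl
print(ctrl.sign_off())"
```

```text
the job is handed in; nothing more can be done
None
```

I pushed the cover to its far stop and turned the disc handle shut against its stop. The straight handle looked unmoved in the last picture. The arm ended clear, and the job was handed in at about 12 s; no verdict was returned.

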